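Close up a row of parts boxes with the sliding stop

ROBOT

A 6-joint arm with a two-finger parallel gripper is mounted at the origin on the work surface. World frame = base frame: x ahead of the robot, y to its left, z up, the work surface at z = 0. Lengths are in m, angles in rad, forces in N, time in s.
With the tool pointing down it reaches from about 0.375 to 0.975 m from the base axis. Payload 3.8 kg.
Tool frame: the origin (TCP) lies on the centre line of the jaws, within the pads' length; the fingertips stand 14 mm ahead of it and the grasp point (between the pads) lies 5 mm behind it; z points along the fingers, y is the line along which they close (so a half turn about z gives the same grasp; the last joint's range is limited). The gripper opens to 85 mm and grips with 20 to 120 N. Pads are 22 mm wide; open, the fingers measure 114 mm over their backs; the gripper's body (76 mm by 85 mm) begins 54 mm behind the grasp point. The pads swing forward as they close: fully open they stand 13 mm farther back than shut.
Start: joints at [1.247, 0.264, 1.604, -0, 1.274, -0.037], TCP at [0.191, 0.647, 0.245] pointing down, gripper open.
Joint ranges: [-2.63, 2.63], [-0.94, 2.18], [0.31, 2.57], [-1.31, 4.45], [0, 2.66], [-2.55, 2.55]. Speed limits (rad/s): [2.57, 2.57, 3.14, 3.14, 3.14, 3.14].

INTERFACE

Orientations are given as a rotation vector (axis times angle).
In Python, from workcell import bot, eyes, spot_in gives the robot as it stands.
- The arm moves only by the tool carry_out, never from a script. Its argument "series" is text: rows parted by semicolons, each of 4 numbers parted by spaces: the shift along the world's x, y, z in m, then the turn about the world's z in degrees. In form: tx ty tz roll; .... A call has 1 to 20 rows; each row shifts and turns the commanded pose from where the row before left it; what a row does not reach is not made up. A row lasts 1/8 s, in which the tool goes at most 62.5 mm and 10.7 degrees, less where a joint would pass 70% of its speed; a pose out of reach is approached as far as the arm can. A call is refused whole if a number of a shift passes 0.0625 or a number of a turn 10.7, either way. A call with a gripper value outside its range is refused whole. "jaw" is the gripper command: -1 is shut, 1 is fully open, values between are in proportion, set as the call begins (left out, the last holds). The fingers move at their own pace and stop on an object; "grip_force" is the grip in N (left out, the last holds). Time passes only in rows, so rows that do not move let the fingers close. It gives the time, the measured TCP pose, the force, the opening and the grip force at its end, in the units of the state.
- bot.read_state(): the state, without advancing time (a new reading comes with each control period).
- eyes.read_camera(name): name is "side" or "top" or "wrist"; returns (picture, depth): 400x640x3 uint8, blue, green, red; 400x640 float32, m along the optical axis (not along the pixel's ray), 0 where there is no reading.
- eyes.get_calibration(name): a dict with "K" (3x3 intrinsics, pixels), "distortion" ([k1, k2, p1, p2, k3] as OpenCV has them; the pictures are not rectified), "position" and "rotation" of the camera in the world; the wrist camera has in their place "T_tool_cam" (4x4, takes a point from camera to tool coordinates, whose origin is the TCP and whose axes are the flange's). Camera axes: x right, y down, z forward; pixel columns grow to the right and rows downward; lengths in m; the calibration is good to about 2 mm. A picture is of the moment at which its call begins: read the wrist's pose just before it. get_calibration takes no time and is no camera call.
- bot.finish_job(): hands the job in; it is judged then, once.
Trained networks look in the newest picture that a camera, given by its name, has taken for a name from the list of things; names that differ only in an ending like _2 or _b are one class to them, and where a whole thing is asked for, a point or a joint stands for the part that bears it (a point fixed in the world has none). Each returns a list of dicts, best first, with "score" (0 to 1); they miss things now and then, are a little off and sometimes report something else, mostly with a low value. They report only what shows in the picture. A call takes as long as a camera call. They do not tell look-alikes from the thing itself.
- spot_in(camera, target): "rect" ([centre column, centre row, width, height] in pixels, round what is visible of it).
The state is a dict: "time": time; "q": joint angles; "joint_vel": joint speeds; "joint_torque": joint torques, N m; "tool_pos": TCP position; "tcp_rot": TCP orientation; "wrist_force": force on the tool from outside, world axes, zero at the start; "torque": the same for the moment, N m; "width": opening from 0.0 (shut) to 1.0 (fully open); "grip_force": force on a finger pad.
Only numpy, scipy, OpenCV 4.12 (cv2) and the standard library are available. Lean on these libraries where they do the work, as an engineer would, in place of code of your own. Each camera call takes 0.05 s, during which the arm holds its last target. There are 200 camera calls.

TASK

Push the tray's sliding stop along its rail towards the row of cardboard parts boxes, closing up the row, until the stop's spring plunger rides over the first low rib and drops into the notch behind it; do not run it past the notch. Only push on the stop's plate: do not pinch it, do not lift the plunger by its knob, do not lift or tip the boxes, and leave everything else on the bench where it is. Finish with the stop resting in the notch and the hand clear.

Things in the scene. Friction and masses are not known exactly. Their poses are not given: they have to be found in the camera images.
- rack: white shelf-row tray, fixed, turned up to 0.25 rad. Origin on the bench; x across the tray away from the robot, y along the rail in the push direction, z up. Deck 147 mm wide, y -250 to +190 mm, surface 12 mm above the bench; side lips 37 mm high at x -71, 27 mm at x +64. Aluminium rail at x 85 mm, 24 wide, 22 high.
- end_clamp: aluminium end fence across the deck, fixed at a different place along the tray each time. Axes as the tray's; y = 0 is the fence face that looks at the boxes (73 mm high). From it a dark steel index tongue, 26 mm wide, 18 mm high, runs along the rail's outer (+x) side towards the stop, with two round steel ribs across it.
- notch (a point): bottom of the notch between the tongue's two ribs, 140 mm before the fence face, 20 mm above the bench; axes as the tray's. The first, lower rib (crest 24 mm above the bench) is 8.5 mm before it; the second, higher and much stiffer rib (crest 29 mm) is 13 mm past it.
- stop (a joint): position of the sliding stop along the rail, m, growing in the push direction (rack +y); travel 0 to 0.24, starts between 0 and 0.07. It slides with about 2.5 N of friction and stays where it is left.
- stop_index (a point): point of the stop straight under the plunger's axis, 20 mm above the bench; moves with the stop. The stop is in the detent when it is level along the rail with point notch.
- push_point (a point): point on the flat back face of the stop's upright plate (the face away from the boxes), 60 mm above the bench, 30 mm to +x of the tray's middle. The plate is 156 mm wide (68 mm to +x of this point, 88 to -x), 8 mm thick, 17 to 85 mm above the bench. Plunger axis: 34 mm ahead, 82 mm to +x. The deck behind this point is clear to its end, save the spare block, 50 mm or more to -x.
- plunger (a joint): height of the stop's spring plunger, m: 0 fully down, about 0.003 on top of the first rib, 0 again when dropped into the notch. A spring presses it down with about 4 N. Pushing the stop takes 2 to 4 N on the free rail, 7 to 9 N to climb the first rib, then the force dips as the plunger drops in; the second rib resists up to about 15 N.
- knob_top (a point): top centre of the plunger's black round knob, 20 mm across, 76 mm above the bench when down, ahead of the plate over the tongue. To be left alone.
- box_near_fence: open cardboard parts box standing on the tray's deck, next to the end fence: 50 mm along the rail, 114 mm across, 62 mm high (top 74 mm above the bench), about 0.12 kg with its parts; origin under its centre, x across the tray
- box_middle: open cardboard parts box standing on the tray's deck, in the middle of the row: 50 mm along the rail, 114 mm across, 62 mm high (top 74 mm above the bench), about 0.12 kg with its parts; origin under its centre, x across the tray
- box_near_stop: open cardboard parts box standing on the tray's deck, nearest the stop: 50 mm along the rail, 114 mm across, 62 mm high (top 74 mm above the bench), about 0.12 kg with its parts; origin under its centre, x across the tray
- spare_block: spare aluminium clip block, 28 x 30 x 24 mm with a small black screw, loose on the tray's deck behind the stop, towards the robot side; origin under its middle; loose, not to be disturbed
- tape_roll: roll of brown packing tape lying flat, 90 mm across, 48 mm high, beyond the tray; origin under its middle; loose, not to be disturbed
- scanner: handheld barcode scanner lying on the bench beyond the tray, 45 x 173 x 34 mm; origin under its middle; loose, not to be disturbed
- stud_jar: screw-lid jar, 52 mm across, 60 mm high, beyond the tray; origin under its middle; loose, not to be disturbed
- label_stack: stack of blank paper labels 75 x 100 x 22 mm, on the robot side of the tray; origin under its middle; loose, not to be disturbed
- marker_pen: white marker pen with black cap, 130 mm long, on the robot side of the tray; origin under its middle; loose, not to be disturbed
- small_carton: closed cardboard carton 100 x 70 x 45 mm, on the bench off the tray's -y end; origin under its middle; loose, not to be disturbed
Not all that is in view belongs to the job. What is shaped like the box_near_stop but green is not meant.

How it is judged:
At the end, for the whole second after the job is handed in: The stop rests in the detent: level with the notch within 3 mm along the rail, plunger down (below 1.5 mm), not moving; the three boxes stand upright (within 0.1 rad) and still on the deck, closed up between stop and fence (each origin 20 to 145 mm before the fence face) (y of stop_index in the frame of notch between -0.003 and 0.003 m and value of joint plunger below 0.0015 m and not (velocity of joint stop above 0.005 m/s) and velocity of joint stop above -0.005 m/s and angle between each of box_near_fence, box_middle, box_near_stop's own z axis and vertical below 0.1 rad and z of box_near_fence in the frame of rack between 0.008 and 0.016 m and y of box_near_fence in the frame of end_clamp between -0.145 and -0.02 m and linear speed of each of box_near_fence, box_middle, box_near_stop below 0.01 m/s and z of box_middle in the frame of rack between 0.008 and 0.016 m and y of box_middle in the frame of end_clamp between -0.145 and -0.02 m and z of box_near_stop in the frame of rack between 0.008 and 0.016 m and y of box_near_stop in the frame of end_clamp between -0.145 and -0.02 m); the robot touches nothing.
It fails at once if the stop is run past its detent (10 mm or more beyond the notch) (y of stop_index in the frame of notch above 0.01 m).
It fails at once if the plunger is lifted, or forced up the second rib (raised above 7.5 mm) (value of joint plunger above 0.0075 m).
It fails at once if the stop's plate is pinched: fingers on its back and its front at once (contact force between the fingers and stop_c0 above 0.5 N and contact force between the fingers and stop_c1 above 0.5 N).
It fails at once if a parts box is lifted off the deck or tipped (z of any of box_near_fence, box_middle, box_near_stop in the frame of rack above 0.024 m or angle between any of box_near_fence, box_middle, box_near_stop's own z axis and vertical above 0.35 rad).
It fails at once if something else on the bench is disturbed (moved 15 mm or more) (distance of any of spare_block, tape_roll, scanner, stud_jar, label_stack, marker_pen, small_carton from where it was at the start of the episode above 0.015 m).
It also fails if it takes over 45 s, if anything falls off the work surface, if the arm or the gripper's body presses on something with over 40 N, if the wrist force passes 120 N, or if a joint passes its speed limit or range.

## Working session

There is one attempt and no reset: what is moved stays moved. The work goes in short steps, Python scripts to look and compute and a tool call to move; the robot and the scene stay as the last step left them, time stands still between calls to the robot, and variables do not carry over. Pictures are saved under pics/ and viewed, at most 10 in all, crops included, and the job is handed in when it is done.

Besides the shell and the picture viewer there is one more tool, called after ">>>" by a JSON object that holds its "api" and its "payload". carry_out: Moves the arm, as the interface text tells. Its arguments: {"type":"object","properties":{"series":{"type":"string"},"jaw":{"type":"number"},"grip_force":{"type":"number"}},"required":["series"]}

```bash
mkdir -p pics
cat > h.py <<'E'
import numpy as np, cv2
from workcell import bot, eyes, spot_in
from scipy.spatial.transform import Rotation as R
def pose(name):
    c=eyes.get_calibration(name); K=np.array(c["K"],float); D=np.array(c["distortion"],float)
    if "T_tool_cam" in c:
        s=bot.read_state(); T=np.eye(4); T[:3,:3]=R.from_rotvec(s["tcp_rot"]).as_matrix(); T[:3,3]=s["tool_pos"]
        T=T@np.array(c["T_tool_cam"]); return K,D,T[:3,:3],T[:3,3]
    r=np.array(c["rotation"],float); r=r if r.shape==(3,3) else R.from_rotvec(r).as_matrix()
    return K,D,r,np.array(c["position"],float)
def cloud(depth,P):
    K,D,r,t=P; h,w=depth.shape
    uv=np.stack(np.meshgrid(np.arange(w),np.arange(h)),-1).reshape(-1,1,2).astype(np.float64)
    n=cv2.undistortPoints(uv,K,D).reshape(h,w,2)
    p=np.dstack([n,np.ones((h,w))])*depth[...,None]
    return p@r.T+t
def proj(p,P):
    K,D,r,t=P
    return cv2.projectPoints((np.atleast_2d(p)-t)@r,np.zeros(3),np.zeros(3),K,D)[0].reshape(-1,2)
E
python3 - <<'E'
from h import *
for n in("top","side"):
    P=pose(n); im,d=eyes.read_camera(n); cv2.imwrite(f"pics/{n}0.png",im); np.savez(f"{n}0.npz",im=im,d=d)
    print(n,P[3].round(3)); C=cloud(d,P)
    for k in("stop","knob_top","end_clamp","box_near_stop","spare_block","rack"):
        for o in spot_in(n,k)[:4]:
            u,v=map(int,o["rect"][:2]); print(k,round(o["score"],2),np.round(o["rect"]),C[min(v,399),min(u,639)].round(3))
print(bot.read_state())
E
```

```text
top [0.224 0.032 1.375]
stop 0.92 [301. 175.  31.  58.] [0.567 0.055 0.012]
end_clamp 0.83 [249. 190.  65.  67.] [0.535 0.229 0.016]
box_near_stop 0.91 [232. 304.  43.  30.] [0.183 0.305 0.024]
box_near_stop 0.7 [281. 194.  22.  42.] [0.51  0.124 0.032]
spare_block 0.59 [354. 190.  11.  12.] [ 0.497 -0.103  0.041]
rack 0.63 [286. 191. 148.  82.] [0.523 0.108 0.011]
side [ 0.207 -0.821  0.82 ]
stop 0.73 [348. 204.  64.  51.] [0.541 0.025 0.063]
stop 0.55 [374. 182.   6.   7.] [0.627 0.072 0.074]
stop 0.54 [351. 149.  20.  23.] [0.645 0.285 0.035]
knob_top 0.5 [375. 182.  11.  12.] [0.624 0.064 0.077]
knob_top 0.35 [350. 204.  60.  52.] [0.546 0.026 0.06 ]
end_clamp 0.62 [342. 167.  52.  46.] [0.6   0.229 0.017]
box_near_stop 0.95 [319. 190.  54.  33.] [0.489 0.101 0.059]
box_near_stop 0.88 [187. 178.  39.  45.] [0.184 0.318 0.016]
box_near_stop 0.37 [321. 165.  94.  49.] [0.533 0.218 0.05 ]
spare_block 0.58 [346. 256.  18.  13.] [ 0.485 -0.113  0.034]
rack 0.85 [337. 215. 137. 114.] [ 0.207 -0.821  0.82 ]
{'time': 0.7, 'q': array([ 1.24708846e+00,  2.63831439e-01,  1.60397554e+00,  1.80894870e-05,
        1.27370864e+00, -3.68978996e-02]), 'joint_vel': array([-0.00092649, -0.00086904, -0.00158446,  0.00037386, -0.00042733,
        0.00128222]), 'joint_torque': array([-7.11170378e-04, -5.14837217e+01, -3.67613447e+01, -1.95859116e-04,
        3.69638983e-04, -1.56584071e-05]), 'tool_pos': array([0.19094986, 0.64743325, 0.2453392 ]), 'tcp_rot': array([-4.48985240e-01, -3.10934021e+00, -1.23912198e-04]), 'wrist_force': array([-0.92877773,  0.00364074,  0.26930836]), 'torque': array([-0.00803293, -0.00551091, -0.00157883]), 'grip_force': 0.0, 'width': 1.0033260616961002}
```

Run:
```python
import cv2
a=cv2.imread("pics/top0.png")[120:270,180:400]; b=cv2.imread("pics/side0.png")[120:300,260:440]
cv2.imwrite("pics/topc.png",cv2.resize(a,None,fx=3.6,fy=3.6,interpolation=cv2.INTER_CUBIC)); cv2.imwrite("pics/sidec.png",cv2.resize(b,None,fx=3.3,fy=3.3,interpolation=cv2.INTER_CUBIC))
```

```text
(no output)
```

View pics/topc.png

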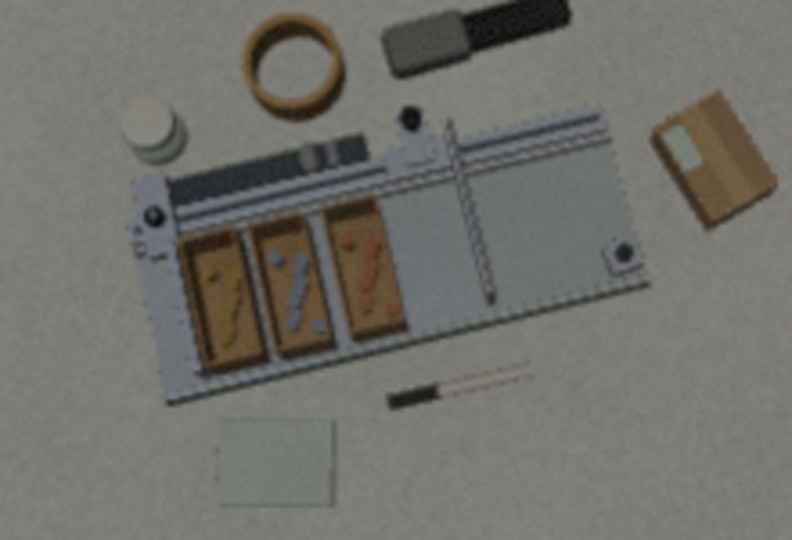

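View pics/sidec.png

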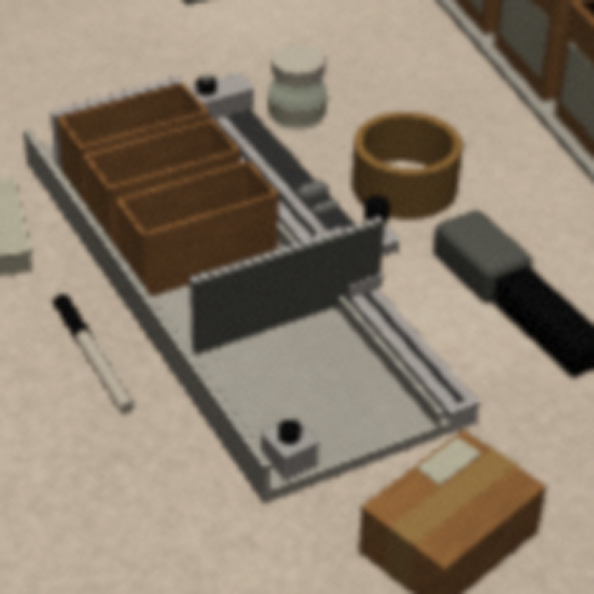

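The side crop shows the plate's back face at (290,290), the knob at (377,207), ribs at (313,190) and (327,210), and the spare block at (290,450). The top crop shows the plate from (448,122) to (490,300), ribs at (312,157) and (333,153), and the knob at (410,118).

Look-alikes:
- **Knobs:** clamp knob at top crop (153,215), spare block screw at (624,252). The stop's knob is the one at (410,118).
- **Boxes:** the box class at top (232,304) and side (187,178) lies off the tray, so it is the green look-alike. The row on the tray is the right one.
- **Plate:** only one.

Run:
```python
from h import *
C={}
for n in("top","side"):
    z=np.load(n+"0.npz"); C[n]=cloud(z["d"],pose(n))
c=C["side"]
# plate back face: side crop region
m=np.zeros((400,640),np.uint8)
poly=(np.array([[200,290],[375,235],[375,270],[205,340]])/3.3+[260,120]).astype(np.int32)
cv2.fillPoly(m,[poly],1); p=c[(m>0)&(c[...,2]>.025)&(c[...,2]<.09)]
vx,vy,x0,y0=cv2.fitLine(p[:,:2].astype(np.float32),cv2.DIST_HUBER,0,.01,.01).ravel()
yaw=np.arctan2(vy,vx); yaw=(yaw+np.pi/2)%np.pi-np.pi/2
print("plate yaw",yaw,"pt",x0,y0,len(p),"res",np.std((p[:,:2]-[x0,y0])@[-vy,vx]))
X=np.array([np.cos(yaw),np.sin(yaw)]);Y=np.array([-X[1],X[0]])
# rail yaw from top: image edges -> z .022 points
for n in C:
    q=C[n].reshape(-1,3); q=q[(abs(q[:,0]-.55)<.2)&(abs(q[:,1]-.07)<.3)]
    a=np.c_[q[:,:2]@np.c_[X,Y],q[:,2]]
    # plate
    s=a[(a[:,2]>.05)&(a[:,2]<.09)]
    h,e=np.histogram(s[:,1],np.arange(-.2,.4,.01)); print(n,"Y hist z>.05",[(round(float(b),2),int(k)) for b,k in zip(e,h) if k>3])
    d=a[(a[:,2]>.006)&(a[:,2]<.018)]; h,e=np.histogram(d[:,0],np.arange(.35,.75,.01)); print("deck X",[(round(float(b),2),int(k)) for b,k in zip(e,h) if k>3])
print("plate Y",np.array([x0,y0])@Y, "X extent",np.percentile(p[:,:2]@X,[1,99]))
# points from top pixel rays at given heights
def at(n,u,v,z):
    K,D,r,t=pose(n); w=r@np.append(cv2.undistortPoints(np.array([[[u,v]]],float),K,D).ravel(),1); return t+w*(z-t[2])/w[2]
tc=lambda u,v:(180+(u+.5)/3.6-.5,120+(v+.5)/3.6-.5); sc=lambda u,v:(260+(u+.5)/3.3-.5,120+(v+.5)/3.3-.5)
for nm,n,uv,z in [("plateTop+x","top",tc(448,122),.085),("plateTop-x","top",tc(490,302),.085),("rib1 t","top",tc(333,153),.024),("rib2 t","top",tc(312,157),.029),("rib2 s","side",sc(313,190),.029),("rib1 s","side",sc(327,210),.024),("knob t","top",tc(410,118),.076),("knob s","side",sc(377,203),.076),("plate s -x top","side",sc(192,282),.085),("plate s +x top","side",sc(382,222),.085),("rail end1","top",tc(606,110),.022),("rail end2","top",tc(178,207),.022),("deck -x near","top",tc(648,285),.037),("deck -x far","top",tc(168,402),.037),("spare","top",tc(624,252),.03)]:
    w=at(n,*uv,z); print(nm,w.round(3),"XY",(w[:2]@np.c_[X,Y]).round(4))
```

```text
plate yaw 0.14102829 pt 0.5327636 0.023535125 760 res 0.0015058408170029662
top Y hist z>.05 [(-0.06, 33), (-0.05, 106), (-0.03, 15), (-0.02, 21), (0.02, 41), (0.03, 25), (0.04, 25), (0.05, 23), (0.06, 22), (0.07, 64), (0.08, 4), (0.09, 68), (0.1, 26), (0.11, 19), (0.12, 18), (0.13, 57), (0.14, 27), (0.15, 80), (0.16, 16), (0.17, 18), (0.18, 33), (0.19, 124), (0.2, 168), (0.21, 79), (0.22, 36)]
deck X [(0.35, 7), (0.36, 5), (0.37, 12), (0.38, 12), (0.39, 92), (0.4, 100), (0.41, 13), (0.42, 13), (0.43, 7), (0.44, 93), (0.45, 139), (0.46, 237), (0.47, 259), (0.48, 270), (0.49, 301), (0.5, 295), (0.51, 295), (0.52, 288), (0.53, 286), (0.54, 279), (0.55, 298), (0.56, 313), (0.57, 237), (0.58, 96), (0.59, 153), (0.6, 21), (0.61, 28), (0.62, 88), (0.63, 67), (0.64, 53), (0.65, 18), (0.66, 27), (0.67, 43), (0.68, 23), (0.69, 47), (0.7, 22), (0.71, 13), (0.72, 6), (0.73, 11)]
side Y hist z>.05 [(-0.06, 561), (-0.05, 198), (-0.03, 32), (-0.02, 24), (0.02, 296), (0.03, 61), (0.04, 26), (0.05, 28), (0.06, 32), (0.07, 306), (0.08, 28), (0.09, 174), (0.1, 23), (0.11, 22), (0.12, 29), (0.13, 209),
[... 636 characters left out ...]
eTop-x [0.455 0.018 0.085] XY [ 0.4534 -0.0458]
rib1 t [0.616 0.144 0.024] XY [0.6304 0.0557]
rib2 t [0.613 0.162 0.029] XY [0.6299 0.0746]
rib2 s [0.61  0.158 0.029] XY [0.6259 0.0706]
rib1 s [0.613 0.135 0.024] XY [0.6263 0.0479]
knob t [0.625 0.07  0.076] XY [ 0.6291 -0.0183]
knob s [0.625 0.069 0.076] XY [ 0.629  -0.0198]
plate s -x top [0.462 0.015 0.085] XY [ 0.4598 -0.0496]
plate s +x top [0.615 0.036 0.085] XY [ 0.6139 -0.0512]
rail end1 [ 0.631 -0.105  0.022] XY [ 0.6097 -0.1925]
rail end2 [0.582 0.287 0.022] XY [0.6165 0.2019]
deck -x near [ 0.464 -0.121  0.037] XY [ 0.4427 -0.1849]
deck -x far [0.406 0.304 0.037] XY [0.4447 0.2437]
spare [ 0.497 -0.104  0.03 ] XY [ 0.4776 -0.1731]
```

>>> {"api": "carry_out", "payload": {"series": "0.0259 -0.0473 0 -4.7;0.0259 -0.0473 0 -4.7;0.0259 -0.0473 0 -4.7;0.0259 -0.0473 0 -4.7;0.0259 -0.0473 0 -4.7;0.0259 -0.0473 0 -4.7;0.0259 -0.0473 0 -4.7;0.0259 -0.0473 0 -4.7;0.0259 -0.0473 0 -4.7;0.0259 -0.0473 0 -4.7;0.0259 -0.0473 0 -4.7;0.0259 -0.0473 0 -4.7;0.0259 -0.0473 0 -4.7;0.0259 -0.0473 0 -4.7;0 0 0 0;0 0 0 0", "jaw": -1}}

```text
time: 2.7
tool_pos: [0.5532, -0.0147, 0.2451]
tcp_rot: [-2.066, -2.366, 0.0]
wrist_force: [-1.0, 0.6, -0.4]
width: 0.002
grip_force: 0.0
```

Run:
```python
from h import *
s=bot.read_state(); print(s["time"],s["tool_pos"],s["tcp_rot"],s["wrist_force"],s["width"])
P=pose("wrist"); im,d=eyes.read_camera("wrist"); cv2.imwrite("pics/w1.png",im); np.savez("w1.npz",im=im,d=d)
print(np.round(eyes.get_calibration("wrist")["T_tool_cam"],3),P[3])
X=np.array([.9901,.1405]);Y=np.array([-.1405,.9901])
print("cam pts:",proj([[.547,.0257,.085]],P))
for k in("stop","knob_top","notch"):
    try: print(k,[(round(o["score"],2),np.round(o["rect"])) for o in spot_in("wrist",k)[:2]])
    except Exception as e: print(k,e)
```

```text
2.7 [ 0.5532321  -0.01472634  0.24508733] [-2.06584373e+00 -2.36561432e+00  6.68669035e-05] [-0.95825562  0.63488203 -0.41338049] 0.0020041488083786412
[[-0.    -0.961 -0.276  0.07 ]
 [ 1.    -0.     0.001  0.001]
 [-0.001 -0.276  0.961 -0.129]
 [ 0.     0.     0.     1.   ]] [0.54452583 0.05489591 0.37418382]
cam pts: [[319.8120907  149.14496194]]
stop []
knob_top [(0.57, array([403., 118.,  25.,  20.]))]
notch [(0.8, array([396.,  40.,  30.,  74.]))]
```

View pics/w1.png

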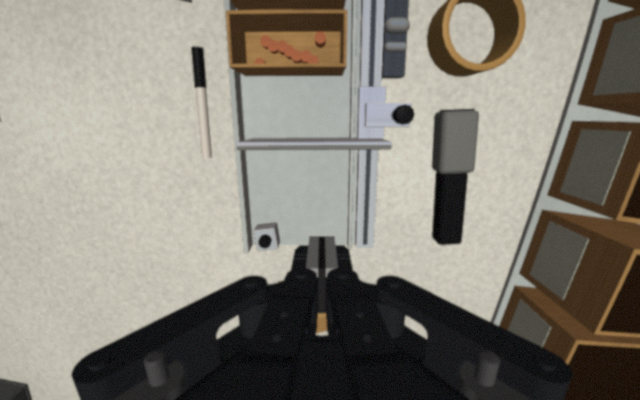

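The wrist view looks along the push. Plate top edge is at row 145 (columns 237–390), the knob at (403,115), ribs at (395,45) and (397,24), and the spare block at (265,237), clear of the path.

```bash
cat >> h.py <<'E'
def at(P,u,v,z):
    K,D,r,t=P; w=r@np.append(cv2.undistortPoints(np.array([[[u,v]]],float),K,D).ravel(),1); return t+w*(z-t[2])/w[2]
E
python3 - <<'E'
from h import *
P=pose("wrist"); z=np.load("w1.npz"); im=z["im"]; C=cloud(z["d"],P)
l=at(P,240,145,.085); r=at(P,388,145,.085); print("plate yaw",np.arctan2(r[1]-l[1],r[0]-l[0]),l,r)
a=at(P,349,100,.022);b=at(P,351,230,.022);print("rail",a,b)
yaw=.137; X=np.array([np.cos(yaw),np.sin(yaw)]);Y=np.array([-X[1],X[0]]);B=np.c_[X,Y]
for n,u,v,zz in[("rib2",397,24,.029),("rib1",395,45,.024),("knob",403,114,.076),("platemid top",320,145,.085),("plate backedge",320,149,.085)]: print(n,at(P,u,v,zz)[:2]@B)
print("tcp",bot.read_state()["tool_pos"][:2]@B)
c=cv2.resize(im[0:170,330:430],None,fx=6,fy=3.5,interpolation=cv2.INTER_CUBIC)
print("col prof",[(v,int(im[v,390:402].mean())) for v in range(10,80)])
print("plate prof",[(v,int(im[v,280:340].mean())) for v in range(135,160)])
E
```

```text
plate yaw 0.1368701653743992 [0.46707468 0.02008285 0.085     ] [0.61384516 0.04029774 0.085     ]
rail [0.57350916 0.08168807 0.022     ] [ 0.60257309 -0.07874502  0.022     ]
rib2 [0.62909338 0.08175119]
rib1 [0.62928372 0.06174896]
knob [ 0.62901251 -0.01377033]
platemid top [ 0.54555228 -0.04407058]
plate backedge [ 0.54554881 -0.04803168]
tcp [ 0.5460157  -0.08897582]
col prof [(10, 66), (11, 66), (12, 66), (13, 65), (14, 66), (15, 67), (16, 75), (17, 92), (18, 110), (19, 122), (20, 127), (21, 129), (22, 129), (23, 127), (24, 124), (25, 120), (26, 115), (27, 109), (28, 101), (29, 90), (30, 79), (31, 68), (32, 59), (33, 57), (34, 63), (35, 65), (36, 66), (37, 66), (38, 67), (39, 67), (40, 70), (41, 82), (42, 104), (43, 122), (44, 129), (45, 129), (46, 125), (47, 117), (48, 106), (49, 93), (50, 77), (51, 64), (52, 64), (53, 66), (54, 67), (55, 68), (56, 67), (57, 67), (58, 67), (59, 68), (60, 69), (61, 68), (62, 68), (63, 68), (64, 68), (65, 69), (66, 68), (67, 68), (68, 68), (69, 68), (70, 69), (71, 67), (72, 69), (73, 68), (74, 67), (75, 62), (76, 58), (77, 81), (78, 133), (79, 172)]
plate prof [(135, 173), (136, 166), (137, 147), (138, 122), (139, 105), (140, 104), (141, 123), (142, 154), (143, 171), (144, 164), (145, 137), (146, 117), (147, 111), (148, 111), (149, 125), (150, 152), (151, 168), (152, 173), (153, 173), (154, 173), (155, 173), (156, 173), (157, 173), (158, 173), (159, 173)]
```

>>> {"api": "carry_out", "payload": {"series": "0 0 -0.045 0;0 0 -0.045 0;0 0 -0.045 0;0 0 -0.044 0;0 0 0 0;-0.0007 0.005 0 0;-0.0007 0.005 0 0;-0.0007 0.005 0 0;-0.0007 0.005 0 0;-0.0007 0.005 0 0;-0.0003 0.002 0 0;0 0 0 0"}}

```text
time: 4.4
tool_pos: [0.5496, 0.0123, 0.0662]
tcp_rot: [-2.065, -2.367, 0.0]
wrist_force: [0.5, 0.2, 0.2]
width: 0.0
grip_force: 0.0
```

>>> {"api": "carry_out", "payload": {"series": "-0.0003 0.002 0 0;-0.0003 0.002 0 0;-0.0003 0.002 0 0"}}

```text
time: 4.78
tool_pos: [0.5489, 0.0179, 0.0662]
tcp_rot: [2.066, 2.366, -0.001]
wrist_force: [1.6, -2.4, -0.2]
width: -0.002
grip_force: 1.3
```

>>> {"api": "carry_out", "payload": {"series": "-0.0003 0.002 0 0;-0.0003 0.002 0 0;-0.0003 0.002 0 0"}}

```text
time: 5.15
tool_pos: [0.548, 0.0243, 0.0662]
tcp_rot: [2.066, 2.367, 0.0]
wrist_force: [0.6, -2.1, -0.7]
width: -0.0
grip_force: 1.3
```

>>> {"api": "carry_out", "payload": {"series": "-0.0006 0.004 0 0;-0.0006 0.004 0 0;-0.0006 0.004 0 0;-0.0006 0.004 0 0;-0.0005 0.004 0 0;-0.0005 0.004 0 0;-0.0005 0.004 0 0;-0.0005 0.004 0 0;-0.0006 0.004 0 0;-0.0005 0.004 0 0;-0.0005 0.004 0 0;-0.0005 0.004 0 0;0 0 0 0"}}

```text
time: 6.78
tool_pos: [0.5413, 0.0729, 0.0663]
tcp_rot: [-2.065, -2.366, -0.001]
wrist_force: [-0.1, 0.2, 0.1]
width: -0.001
grip_force: 0.0
```

Run:
```python
from h import *
s=bot.read_state(); print(s["time"],s["tool_pos"],s["wrist_force"])
P=pose("wrist"); im,d=eyes.read_camera("wrist"); np.savez("w2.npz",im=im,d=d)
yaw=.137; X=np.array([np.cos(yaw),np.sin(yaw)]);Y=np.array([-X[1],X[0]])
w=X*.629+Y*.02
print("predicted knob px",proj(np.append(w,.076),P)); 
cv2.imwrite("pics/w2.png",im)
```

```text
6.775 [0.54132426 0.07291868 0.06628828] [-0.11233129  0.19684734  0.11384204]
predicted knob px [[500.97189599 230.34318349]]
```

View pics/w2.png

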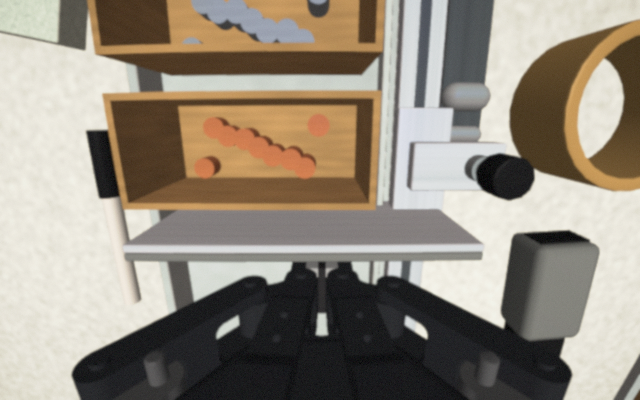

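The stop has moved up to the first box. The knob top is at about (509,176), ribs at (467,95) and (467,132), and the plate top's back edge at row 252.

Run:
```python
from h import *
P=pose("wrist"); yaw=.137; X=np.array([np.cos(yaw),np.sin(yaw)]);Y=np.array([-X[1],X[0]]);B=np.c_[X,Y]
im=np.load("w2.npz")["im"]
for n,u,v,z in[("rib2",467,94,.029),("rib1",467,131,.024),("knob",509,176,.076),("knobL",509-2,154,.076),("knobR",509,198,.076),("plate front",320,246,.085),("plate back",320,252,.085)]: print(n,at(P,u,v,z)[:2]@B)
print("tcp",bot.read_state()["tool_pos"][:2]@B)
print([(v,int(im[v,458:474].mean())) for v in range(76,150,2)])
print([(v,int(im[v,300:340].mean())) for v in range(236,268,2)])
```

```text
rib2 [0.62828549 0.08224195]
rib1 [0.63331904 0.06191213]
knob [0.62833044 0.04509666]
knobL [0.62579426 0.05455891]
knobR [0.63010421 0.03522132]
plate front [0.54654439 0.01689497]
plate back [0.54653601 0.01411862]
tcp [ 0.54633239 -0.00176933]
[(76, 84), (78, 84), (80, 85), (82, 106), (84, 140), (86, 156), (88, 161), (90, 163), (92, 166), (94, 164), (96, 160), (98, 156), (100, 151), (102, 146), (104, 133), (106, 118), (108, 99), (110, 78), (112, 83), (114, 85), (116, 86), (118, 86), (120, 86), (122, 87), (124, 88), (126, 121), (128, 154), (130, 165), (132, 167), (134, 163), (136, 156), (138, 143), (140, 126), (142, 155), (144, 215), (146, 222), (148, 223)]
[(236, 125), (238, 128), (240, 130), (242, 131), (244, 149), (246, 205), (248, 218), (250, 219), (252, 187), (254, 127), (256, 135), (258, 134), (260, 124), (262, 85), (264, 73), (266, 76)]
```

>>> {"api": "carry_out", "payload": {"series": "-0.0004 0.003 0 0;-0.0004 0.003 0 0;-0.0004 0.003 0 0;-0.0001 0.001 0 0;-0.0001 0.001 0 0"}}

```text
time: 7.45
tool_pos: [0.5402, 0.0822, 0.0663]
tcp_rot: [2.064, 2.367, -0.002]
wrist_force: [0.1, -8.3, 1.0]
width: -0.001
grip_force: 4.2
```

>>> {"api": "carry_out", "payload": {"series": "-0.0001 0.001 0 0;-0.0002 0.001 0 0"}}

```text
time: 7.7
tool_pos: [0.5399, 0.0841, 0.0663]
tcp_rot: [2.065, 2.366, -0.002]
wrist_force: [0.3, -6.0, 1.3]
width: -0.003
grip_force: 3.3
```

>>> {"api": "carry_out", "payload": {"series": "-0.0001 0.001 0 0;-0.0002 0.001 0 0"}}

```text
time: 7.95
tool_pos: [0.5395, 0.0864, 0.0663]
tcp_rot: [2.065, 2.366, -0.001]
wrist_force: [-0.2, -5.7, 1.5]
width: 0.001
grip_force: 2.8
```

>>> {"api": "carry_out", "payload": {"series": "-0.0001 0.001 0 0;-0.0002 0.001 0 0"}}

```text
time: 8.2
tool_pos: [0.5392, 0.0889, 0.0663]
tcp_rot: [2.066, 2.366, -0.001]
wrist_force: [0.2, -4.2, -0.5]
width: 0.005
grip_force: 2.0
```

>>> {"api": "carry_out", "payload": {"series": "-0.0001 0.001 0 0"}}

```text
time: 8.32
tool_pos: [0.539, 0.0902, 0.0663]
tcp_rot: [-2.066, -2.367, 0.0]
wrist_force: [0.6, -3.3, 0.9]
width: -0.006
grip_force: 1.7
```

>>> {"api": "carry_out", "payload": {"series": "-0.0001 0.001 0 0"}}

```text
time: 8.45
tool_pos: [0.5389, 0.0914, 0.0663]
tcp_rot: [-2.066, -2.367, -0.0]
wrist_force: [-0.9, -3.2, 0.8]
width: 0.002
grip_force: 1.4
```

>>> {"api": "carry_out", "payload": {"series": "-0.0001 0.001 0 0"}}

```text
time: 8.57
tool_pos: [0.5387, 0.0925, 0.0663]
tcp_rot: [-2.066, -2.366, -0.0]
wrist_force: [-0.4, -2.5, 1.1]
width: 0.002
grip_force: 1.2
```

Run:
```python
from h import *
s=bot.read_state(); print(s["time"],s["tool_pos"],s["wrist_force"])
P=pose("wrist"); im,d=eyes.read_camera("wrist"); np.savez("w3.npz",im=im,d=d)
cv2.imwrite("pics/w3.png",im)
```

```text
8.575 [0.5387153  0.09254244 0.06628322] [-0.42762452 -2.53614354  1.11970219]
```

View pics/w3.png

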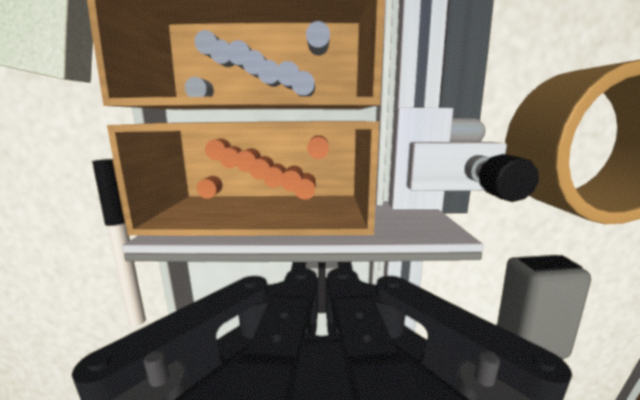

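The knob at (512,177) looks slightly larger, so it is raised. The second rib is at (468,130), and the plunger is near the crest of the first rib.

Run:
```python
from h import *
P=pose("wrist"); yaw=.137; X=np.array([np.cos(yaw),np.sin(yaw)]);Y=np.array([-X[1],X[0]]);B=np.c_[X,Y]
def ctr(f):
    im=np.load(f)["im"][100:240,460:560].max(2); m=(im<45).astype(np.uint8)
    n,l,s,c=cv2.connectedComponentsWithStats(m); i=1+s[1:,4].argmax(); return s[i],c[i]
print(ctr("w2.npz"),ctr("w3.npz"))
im=np.load("w3.npz")["im"]
print([(v,int(im[v,458:474].mean())) for v in range(106,150,2)])
for n,u,v,z in[("rib2",468,129,.029),("knob",511,177,.079)]: print(n,at(P,u,v,z)[:2]@B)
print("tcp",bot.read_state()["tool_pos"][:2]@B)
```

```text
(array([  17,   55,   56,   44, 1887], dtype=int32), array([45.054584 , 75.6963434])) (array([  18,   55,   60,   45, 2051], dtype=int32), array([48.6123842 , 76.63237445]))
[(106, 85), (108, 86), (110, 85), (112, 86), (114, 86), (116, 86), (118, 110), (120, 141), (122, 154), (124, 163), (126, 165), (128, 168), (130, 166), (132, 162), (134, 158), (136, 153), (138, 146), (140, 132), (142, 154), (144, 213), (146, 222), (148, 223)]
rib2 [0.63115424 0.0833009 ]
knob [0.62716891 0.06534972]
tcp [0.54628991 0.01831278]
```

>>> {"api": "carry_out", "payload": {"series": "-0.0001 0.001 0 0"}}

```text
time: 8.75
tool_pos: [0.5386, 0.0935, 0.0663]
tcp_rot: [-2.066, -2.366, -0.0]
wrist_force: [-0.6, -2.3, 0.5]
width: -0.002
grip_force: 0.9
```

>>> {"api": "carry_out", "payload": {"series": "-0.0001 0.001 0 0"}}

```text
time: 8.88
tool_pos: [0.5385, 0.0945, 0.0662]
tcp_rot: [-2.066, -2.366, -0.0]
wrist_force: [-0.7, -1.5, 0.1]
width: 0.003
grip_force: 0.5
```

>>> {"api": "carry_out", "payload": {"series": "-0.0001 0.001 0 0"}}

```text
time: 9.0
tool_pos: [0.5385, 0.0956, 0.0662]
tcp_rot: [-2.066, -2.366, -0.001]
wrist_force: [-0.0, -1.0, 0.5]
width: 0.002
grip_force: 0.0
```

>>> {"api": "carry_out", "payload": {"series": "-0.0002 0.001 0 0"}}

```text
time: 9.12
tool_pos: [0.5385, 0.0963, 0.0663]
tcp_rot: [2.066, 2.367, 0.0]
wrist_force: [1.0, -3.0, 0.3]
width: -0.0
grip_force: 1.2
```

Run:
```python
from h import *
s=bot.read_state(); print(s["time"],s["tool_pos"],s["wrist_force"])
P=pose("wrist"); im,d=eyes.read_camera("wrist"); np.savez("w4.npz",im=im,d=d)
g=im[100:240,460:560].max(2); m=(g<45).astype(np.uint8)
n,l,st,c=cv2.connectedComponentsWithStats(m); i=1+st[1:,4].argmax(); print(st[i],c[i])
print([(v,int(im[v,458:474].mean())) for v in range(106,150,2)],[(v,int(im[v,300:340].mean())) for v in range(236,268,2)])
```

```text
9.125 [0.53847932 0.09634985 0.06625263] [ 0.98976105 -3.04703672  0.28070659]
[  16   55   58   44 1950] [44.78666667 75.74410256]
[(106, 85), (108, 85), (110, 85), (112, 85), (114, 86), (116, 85), (118, 86), (120, 86), (122, 87), (124, 99), (126, 133), (128, 150), (130, 161), (132, 164), (134, 166), (136, 167), (138, 164), (140, 157), (142, 159), (144, 212), (146, 222), (148, 223)] [(236, 129), (238, 128), (240, 129), (242, 131), (244, 144), (246, 203), (248, 218), (250, 219), (252, 195), (254, 129), (256, 135), (258, 135), (260, 126), (262, 89), (264, 74), (266, 76)]
```

The knob is back at its lowered size, so the plunger has dropped. The notch centre is about 3 mm further on, going by the ribs and by the force crossing at the crest.

>>> {"api": "carry_out", "payload": {"series": "-0.0001 0.001 0 0"}}

```text
time: 9.3
tool_pos: [0.5384, 0.0968, 0.0663]
tcp_rot: [2.065, 2.367, -0.001]
wrist_force: [0.6, -3.2, -0.2]
width: -0.004
grip_force: 2.0
```

>>> {"api": "carry_out", "payload": {"series": "-0.0001 0.001 0 0;0 0 0 0"}}

```text
time: 9.55
tool_pos: [0.5382, 0.098, 0.0662]
tcp_rot: [2.066, 2.367, -0.0]
wrist_force: [0.8, -4.3, -1.4]
width: -0.0
grip_force: 2.0
```

Run:
```python
from h import *
s=bot.read_state(); print(s["time"],s["tool_pos"],s["wrist_force"])
P=pose("wrist"); im,d=eyes.read_camera("wrist"); np.savez("w5.npz",im=im,d=d); cv2.imwrite("pics/w5.png",im)
P2=pose("side"); i2,d2=eyes.read_camera("side"); cv2.imwrite("pics/s5.png",cv2.resize(i2[120:250,280:440],None,fx=4.5,fy=4.5,interpolation=cv2.INTER_CUBIC))
yaw=.137; X=np.array([np.cos(yaw),np.sin(yaw)]);Y=np.array([-X[1],X[0]]);B=np.c_[X,Y]
print("tcp",s["tool_pos"][:2]@B)
print([(v,int(im[v,458:474].mean())) for v in range(106,150,2)])
for v in (246,253): print("plate top edge",v,at(P,400,v,.085)[:2]@B)
for u,v in ((508,178),(510,176)): print(at(P,u,v,.076)[:2]@B)
```

```text
9.55 [0.5382228  0.0979931  0.06622565] [ 0.80845318 -4.26395503 -1.40529716]
tcp [0.54656284 0.02356884]
[(106, 86), (108, 85), (110, 86), (112, 86), (114, 86), (116, 86), (118, 87), (120, 86), (122, 86), (124, 86), (126, 89), (128, 120), (130, 145), (132, 157), (134, 164), (136, 165), (138, 167), (140, 162), (142, 159), (144, 212), (146, 222), (148, 222)]
plate top edge 246 [0.58054908 0.04214994]
plate top edge 253 [0.58080569 0.038893  ]
[0.62818002 0.06960266]
[0.628925   0.07048559]
```

View pics/w5.png

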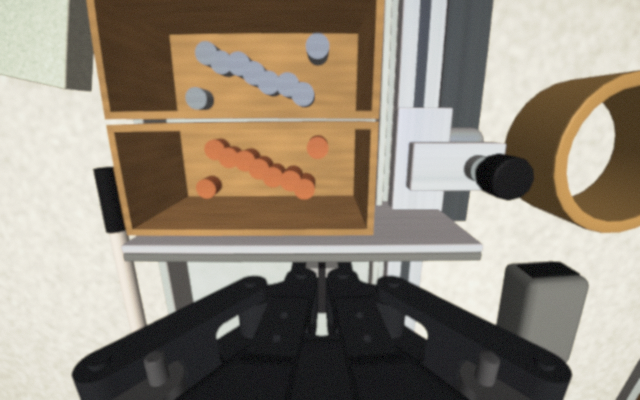

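The plunger is down just before the second rib (knob at (505,176), rib at (468,137)). The estimates put it 0–2 mm short, so I'll nudge about 1 mm and back off.

>>> {"api": "carry_out", "payload": {"series": "-0.0001 0.001 0 0;0 0 0 0"}}

```text
time: 9.9
tool_pos: [0.5382, 0.0986, 0.0663]
tcp_rot: [2.065, 2.367, -0.001]
wrist_force: [1.9, -6.0, -1.5]
width: -0.003
grip_force: 3.1
```

>>> {"api": "carry_out", "payload": {"series": "0.0007 -0.005 0 0;0.0014 -0.01 0 0;0.0028 -0.02 0 0;0 -0.0 0.04 0;0 0 0.05 0;0 0 0.05 0;0 0 0.04 0;0 0 0 0;0 0 0 0"}}

```text
time: 11.02
tool_pos: [0.5425, 0.0635, 0.2456]
tcp_rot: [-2.066, -2.366, 0.001]
wrist_force: [-0.2, 1.0, -0.7]
width: -0.002
grip_force: 0.0
```

Run:
```python
from h import *
s=bot.read_state(); print(s["time"],s["tool_pos"],s["wrist_force"])
P=pose("wrist"); im,d=eyes.read_camera("wrist"); np.savez("w6.npz",im=im,d=d)
i2,d2=eyes.read_camera("side")
a=cv2.resize(im[0:200,220:440],None,fx=2.8,fy=2.8,interpolation=cv2.INTER_CUBIC)
cv2.imwrite("pics/w6.png",a); cv2.imwrite("pics/s6.png",cv2.resize(i2[120:250,280:440],None,fx=4.5,fy=4.5,interpolation=cv2.INTER_CUBIC))
print("knob",[(v,int(im[v,400:406].mean())) for v in range(30,130,3)])
```

```text
11.025 [0.54254179 0.06346381 0.24563832] [-0.16011716  1.02307452 -0.67320138]
knob [(30, 75), (33, 74), (36, 75), (39, 77), (42, 79), (45, 81), (48, 82), (51, 83), (54, 86), (57, 90), (60, 92), (63, 94), (66, 99), (69, 101), (72, 107), (75, 107), (78, 108), (81, 114), (84, 118), (87, 125), (90, 126), (93, 140), (96, 155), (99, 99), (102, 38), (105, 35), (108, 33), (111, 29), (114, 27), (117, 66), (120, 180), (123, 176), (126, 176), (129, 181)]
```

View pics/w6.png

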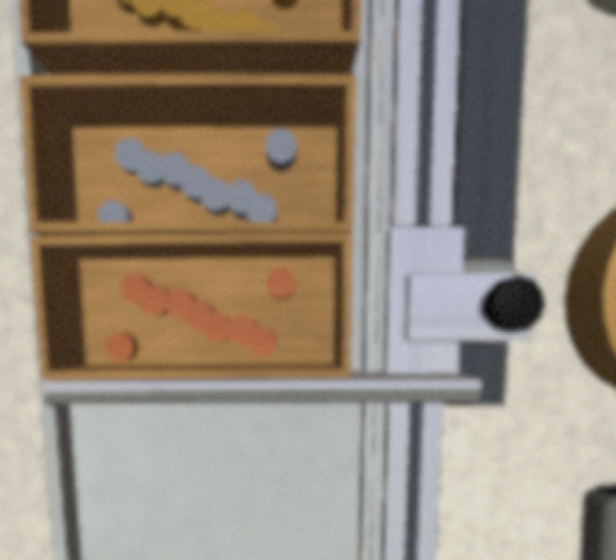

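View pics/s6.png

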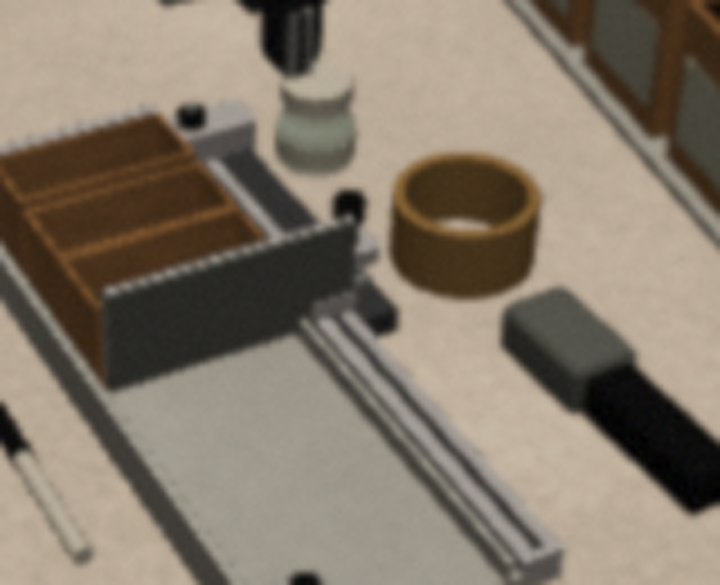

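The plunger is down, and near_stop and middle are closed up, though a gap to the fence box remains. I'll look from farther ahead to check the plunger against rib 2 and the fence.

>>> {"api": "carry_out", "payload": {"series": "-0.003 0.03 0.01 0;-0.003 0.03 0.01 0;-0.003 0.02 0.01 0;0 0 0 0;0 0 0 0"}}

```text
time: 11.75
tool_pos: [0.5337, 0.1436, 0.2755]
tcp_rot: [-2.065, -2.367, 0.002]
wrist_force: [0.2, 0.0, 0.4]
width: -0.002
grip_force: 0.0
```

Run:
```python
from h import *
s=bot.read_state(); print(s["time"],s["tool_pos"])
P=pose("wrist"); im,d=eyes.read_camera("wrist"); np.savez("w7.npz",im=im,d=d)
cv2.imwrite("pics/w7.png",cv2.resize(im[20:240,200:460],None,fx=2.7,fy=2.7,interpolation=cv2.INTER_CUBIC))
```

```text
11.75 [0.53367372 0.1436453  0.27549668]
```

View pics/w7.png

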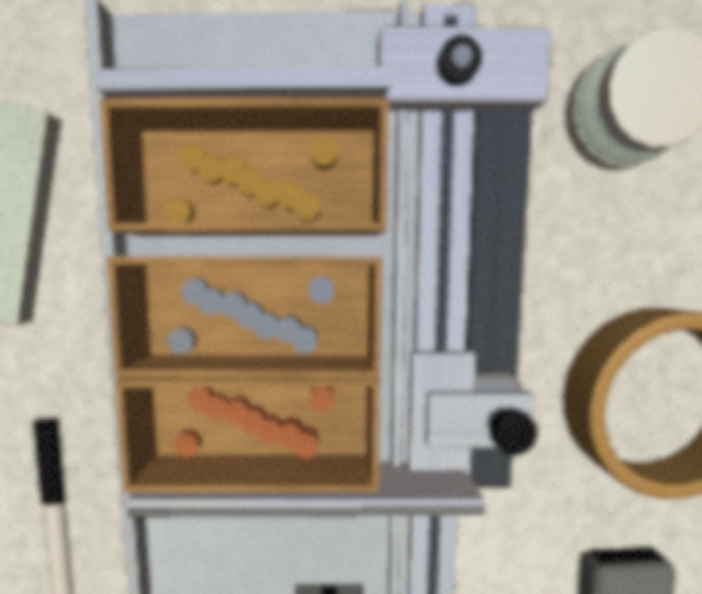

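Run:
```python
from h import *
P=pose("wrist"); yaw=.137; X=np.array([np.cos(yaw),np.sin(yaw)]);Y=np.array([-X[1],X[0]]);B=np.c_[X,Y]
im=np.load("w7.npz")["im"]
print("fence",[(v,int(im[v,260:320].mean())) for v in range(40,62)])
print("plate",[(v,int(im[v,300:335].mean())) for v in range(196,216)])
print("rib",[(v,int(im[v,380:388].mean())) for v in range(150,172)])
g=im[150:210,370:410].max(2); m=(g<50).astype(np.uint8)
n,l,st,c=cv2.connectedComponentsWithStats(m); i=1+st[1:,4].argmax(); print(st[i],c[i]+[370,150])
k=c[i]+[370,150]
c=lambda u,v:(200+(u+.5)/2.7-.5,20+(v+.5)/2.7-.5)
for n,uv,z in[("fence edge",c(250,88),.073),("fence edge+1px",c(250,91),.073),("knob",k,.076),("plate top front",c(300,495),.085),("plate top back",c(300,507),.085),("rib2 far edge",c(495,374),.0265),("tongue start",c(490,486),.018)]: print(n,np.round(uv,1),at(P,*uv,z)[:2]@B)
P1=P
```

```text
fence [(40, 185), (41, 185), (42, 185), (43, 184), (44, 184), (45, 186), (46, 188), (47, 189), (48, 189), (49, 188), (50, 185), (51, 170), (52, 135), (53, 95), (54, 77), (55, 85), (56, 104), (57, 114), (58, 108), (59, 85), (60, 60), (61, 49)]
plate [(196, 72), (197, 72), (198, 76), (199, 90), (200, 107), (201, 114), (202, 112), (203, 111), (204, 132), (205, 166), (206, 181), (207, 170), (208, 142), (209, 123), (210, 127), (211, 149), (212, 172), (213, 182), (214, 183), (215, 183)]
rib [(150, 72), (151, 73), (152, 71), (153, 71), (154, 72), (155, 72), (156, 71), (157, 81), (158, 101), (159, 118), (160, 130), (161, 137), (162, 141), (163, 139), (164, 132), (165, 139), (166, 168), (167, 187), (168, 192), (169, 188), (170, 171), (171, 139)]
[ 12  22  16  16 183] [389.1147541  179.54098361]
fence edge [292.3  52.3] [0.5183578  0.20787569]
fence edge+1px [292.3  53.4] [0.5183306  0.20678212]
knob [389.1 179.5] [0.62842737 0.07052581]
plate top front [310.8 203. ] [0.53661248 0.04463936]
plate top back [310.8 207.5] [0.53654693 0.03921499]
rib2 far edge [383.  158.2] [0.63049547 0.08889858]
tongue start [381.2 199.7] [0.63300083 0.02945418]
```

Run:
```python
from h import *
for f in("w1","w2","w3","w4","w5","w6","w7"):
    z=np.load(f+".npz"); im=z["im"].max(2); d=z["d"]
    P=pose("wrist")
    win={"w1":(95,135,385,420),"w6":(90,130,385,425),"w7":(165,195,375,405)}.get(f,(140,215,465,550))
    a,b,c,e=win; m=((im[a:b,c:e]<50)).astype(np.uint8); n,l,st,ct=cv2.connectedComponentsWithStats(m); i=1+st[1:,4].argmax()
    mm=cv2.erode((l==i).astype(np.uint8),np.ones((3,3)))>0
    dd=d[a:b,c:e][mm]; dd=dd[dd>0]
    print(f,st[i],ct[i].round(1),"depth p10/50",np.percentile(dd,[10,30,50]).round(4) if len(dd) else None)
```

```text
w1 [  8  11  20  17 261] [17.9 19.2] depth p10/50 [0.2833 0.2842 0.2848]
w2 [  12   15   56   44 1911] [40.1 35.7] depth p10/50 [0.1194 0.1206 0.1216]
w3 [  13   15   61   46 2091] [43.7 36.6] depth p10/50 [0.117  0.1181 0.1192]
w4 [  11   15   58   44 1986] [39.9 35.7] depth p10/50 [0.1193 0.1206 0.1216]
w5 [  11   15   58   44 1991] [39.9 35.7] depth p10/50 [0.1194 0.1206 0.1216]
w6 [  8  10  20  17 262] [17.9 18.4] depth p10/50 [0.2823 0.2831 0.2839]
w7 [  7   7  16  16 183] [14.1 14.5] depth p10/50 [0.3326 0.3339 0.3345]
```

```bash
python3 -c "
from workcell import bot
print(bot.finish_job())"
```

```text
the job is handed in; nothing more can be done
None
```

I pushed the stop over the first rib and into the notch, with the plunger down and the hand clear. By my camera estimates it sits within about 1.5 mm of level with the notch. The job is handed in, but the hand-in returned no verdict, so I can't confirm it passed.

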